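# Refill the bench rack in reverse order

## Robot

A 6-joint arm with a two-finger parallel gripper is mounted at the origin on a cart in front of the work surface, level with it; the furniture and walls round the work are solid. World frame = base frame: x ahead of the robot, y to its left, z up, the work surface at z = 0. Lengths are in m, angles in rad, forces in N, time in s.
With the tool pointing down it reaches from about 0.25 to 0.775 m from the base axis. Payload 4 kg.
Tool frame: the origin (TCP) lies on the centre line of the jaws, within the pads' length; the fingertips stand 8 mm ahead of it and the grasp point (between the pads) lies 11 mm behind it; z points along the fingers, y is the line along which they close (so a half turn about z gives the same grasp; the last joint's range is limited). The gripper opens to 94 mm and grips with 3 to 60 N. Pads are 16 mm wide; open, the fingers measure 119 mm over their backs; the gripper's body (75 mm by 177 mm) begins 78 mm behind the grasp point.
Start: joints at [1.057, 0.087, 1.371, -0, 1.684, -0.103], TCP at [0.22, 0.504, 0.214] pointing down, gripper open.
Joint ranges: [-3.1, 3.1], [-0.76, 2.03], [0.27, 2.55], [-1.08, 4.22], [0.17, 2.65], [-2.57, 2.57]. Speed limits (rad/s): [2.79, 2.79, 3.14, 3.14, 3.14, 3.14].

## Interface

Orientations are given as a unit quaternion [w, x, y, z].
In Python, from workcell import telemetry, eyes, bot gives the robot as it stands.
- The arm moves only by the tool move_arm, never from a script. Its argument "steps" is text: rows parted by semicolons, each of 5 numbers parted by spaces: the shift along the tool's x, y, z in cm, then the turn about the tool's z in degrees, then the closure, from -1 (fully open) to 1 (shut). A call has 1 to 20 rows; each row is the pose to reach, as a shift and turn from the pose commanded when the call began, along the tool's axes at that moment; what a row does not reach only later rows make up. A row lasts 1/10 s, in which the tool goes at most 50 mm and 8.59 degrees, less where a joint would pass 70% of its speed; a pose out of reach is approached as far as the arm can. A call with a gripper value outside its range is refused whole. The fingers move at their own pace and stop on an object; "grip_force" is the grip in N (left out, the last holds). Time passes only in rows, so rows that repeat a pose let the fingers close. It gives the time, the measured TCP pose, the force, the opening and the grip force at its end, in the units of the state.
- telemetry.observe(): the state, without advancing time (a new reading comes with each control period).
- eyes.read_camera(name): name is "scene" or "top" or "wrist"; returns the picture (384x512x3 uint8, red, green, blue); there is no depth.
- eyes.calibration(name): a dict with "fx", "fy", "cx", "cy" (pixels), "view" (4x4, takes a point from world to camera coordinates); the wrist camera has in their place "mount" (4x4, takes a point from camera to tool coordinates, whose origin is the TCP and whose axes are the flange's). Camera axes: x right, y down, z forward; pixel columns grow to the right and rows downward; lengths in m; the calibration is good to about 2 mm. A picture is of the moment at which its call begins: read the wrist's pose just before it. calibration takes no time and is no camera call.
- bot.job_done(): hands the job in; it is judged then, once.
The state is a dict: "clock": time; "qpos": joint angles; "qvel": joint speeds; "effort": joint torques, N m; "ee_pos": TCP position; "tool_rot": TCP orientation; "ft_force": force on the tool from outside, world axes, zero at the start; "torque": the same for the moment, N m; "finger_gap": finger opening in m; "finger_force": force on a finger pad.
Only numpy, scipy, OpenCV 4.12 (cv2) and the standard library are available. Lean on these libraries where they do the work, as an engineer would, in place of code of your own. Each camera call takes 0.05 s, during which the arm holds its last target. There are 200 camera calls.

## Task

Move the four containers from the full wooden rack into the empty grey rack, one in each bay, in the reverse order: what stands leftmost in the wooden rack goes to the right-hand end of the grey one, the next one beside it, and so on. Stand each upright in the middle of its bay, keep them upright on the way, and leave them standing free.

Things in the scene. Friction and masses are not known exactly. Their poses are not given: they have to be found in the camera images.
- rack_full: full rack, fixed: shallow pale wood tray 82 x 282 mm, long side left-right. Floor 8 mm thick, rim 5 mm wide, 16 mm high. Three lines on the floor mark four bays 72 (x) x 68 (y) mm in a row. Origin under its centre on the bench, own y along the row to the left; bay centres at own x 0, y +0.102, +0.034, -0.034, -0.102, floor z 0.008. In each bay a 3 mm cork pad with one container on it; their order differs
- rack_empty: the empty rack, fixed: same tray, sizes, bays, origin and axes, but of grey painted metal. The racks stand side by side, long sides within 0.1 rad of left-right; either may be the left one. A cord hangs over the bench 0.55 to 0.75 m ahead and 0.12 to 0.25 m to the right of the robot, 0.35 m and more above the bench: lift things no higher than their neighbours require
- bottle_spout: white flat-sided bottle with a pointed orange spout, 34 x 50 mm (own x, y) and 129 mm tall, 0.13 kg; body about straight-sided from 10 to 70 mm up. Origin: centre of its underside, z up. It stands with its 34 mm side along the row (own x along the row within 0.15 rad), so that across the row it is 50 mm wide
- pad_bottle_spout: oblong cork pad 58 x 40 x 3 mm, fixed in the bay of the wooden rack in which the spouted bottle stands at the start, so it shows that place also later. Origin: centre of its underside
- pad_jar_low: round cork pad, 56 mm diameter, 3 mm thick, fixed: likewise under the low jar
- pad_canister: round cork pad, 65 mm diameter, 3 mm thick, fixed: likewise under the canister
- pad_jar_tall: square cork pad, 62 x 62 x 3 mm, fixed: likewise under the tall jar
- jar_low: small clear jar with a blue lid, 62 mm tall; glass 48 mm across, lid 54 mm across, from 46 mm up to the top; 0.15 kg. Origin: underside, about the middle (the jar's axis lies 0.001 m to own -x and 0.003 m to own +y of it), z up
- canister: dark brown-black round canister with a paper label, 57 mm diameter, 85 mm tall, straight-sided, 0.2 kg. Origin: centre of its underside, z up
- jar_tall: taller clear jar with a red lid, 82 mm tall; glass 56 mm across, lid 61 mm across, from 66 mm up to the top; 0.2 kg. Origin: centre of its underside, z up
Not all that is in view belongs to the job. What is shaped like the bottle_spout but turquoise is not meant.

How it is judged:
At the end, for the whole second after the job is handed in: All four containers stand upright (within 0.12 rad) and at rest on the floor of the grey rack, each within 15 mm along the row and 16 mm across it of the centre of its own bay, in the reverse left-to-right order of the row that stood in the wooden rack at the start (x of bottle_spout in the frame of rack_empty between -0.016 and 0.016 m and z of bottle_spout in the frame of rack_empty between 0.004 and 0.012 m and angle between each of bottle_spout, jar_low, canister, jar_tall's own z axis and vertical below 0.12 rad and linear speed of each of bottle_spout, jar_low, canister, jar_tall below 0.02 m/s and angular speed of each of bottle_spout, jar_low, canister, jar_tall below 0.2 rad/s and ((y of bottle_spout in the frame of rack_empty between 0.087 and 0.117 m and y of pad_bottle_spout in the frame of rack_full between -0.122 and -0.082 m) or (y of bottle_spout in the frame of rack_empty between 0.019 and 0.049 m and y of pad_bottle_spout in the frame of rack_full between -0.054 and -0.014 m) or (y of bottle_spout in the frame of rack_empty between -0.049 and -0.019 m and y of pad_bottle_spout in the frame of rack_full between 0.014 and 0.054 m) or (y of bottle_spout in the frame of rack_empty between -0.117 and -0.087 m and y of pad_bottle_spout in the frame of rack_full between 0.082 and 0.122 m)) and x of jar_low in the frame of rack_empty between -0.016 and 0.016 m and z of jar_low in the frame of rack_empty between 0.004 and 0.012 m and ((y of jar_low in the frame of rack_empty between 0.087 and 0.117 m and y of pad_jar_low in the frame of rack_full between -0.122 and -0.082 m) or (y of jar_low in the frame of rack_empty between 0.019 and 0.049 m and y of pad_jar_low in the frame of rack_full between -0.054 and -0.014 m) or (y of jar_low in the frame of rack_empty between -0.049 and -0.019 m and y of pad_jar_low in the frame of rack_full between 0.014 and 0.054 m) or (y of jar_low in the frame of rack_empty between -0.117 and -0.087 m and y of pad_jar_low in the frame of rack_full between 0.082 and 0.122 m)) and x of canister in the frame of rack_empty between -0.016 and 0.016 m and z of canister in the frame of rack_empty between 0.004 and 0.012 m and ((y of canister in the frame of rack_empty between 0.087 and 0.117 m and y of pad_canister in the frame of rack_full between -0.122 and -0.082 m) or (y of canister in the frame of rack_empty between 0.019 and 0.049 m and y of pad_canister in the frame of rack_full between -0.054 and -0.014 m) or (y of canister in the frame of rack_empty between -0.049 and -0.019 m and y of pad_canister in the frame of rack_full between 0.014 and 0.054 m) or (y of canister in the frame of rack_empty between -0.117 and -0.087 m and y of pad_canister in the frame of rack_full between 0.082 and 0.122 m)) and x of jar_tall in the frame of rack_empty between -0.016 and 0.016 m and z of jar_tall in the frame of rack_empty between 0.004 and 0.012 m and ((y of jar_tall in the frame of rack_empty between 0.087 and 0.117 m and y of pad_jar_tall in the frame of rack_full between -0.122 and -0.082 m) or (y of jar_tall in the frame of rack_empty between 0.019 and 0.049 m and y of pad_jar_tall in the frame of rack_full between -0.054 and -0.014 m) or (y of jar_tall in the frame of rack_empty between -0.049 and -0.019 m and y of pad_jar_tall in the frame of rack_full between 0.014 and 0.054 m) or (y of jar_tall in the frame of rack_empty between -0.117 and -0.087 m and y of pad_jar_tall in the frame of rack_full between 0.082 and 0.122 m))); the robot touches nothing.
It fails at once if a container is tipped over (more than 0.6 rad) (angle between any of bottle_spout, jar_low, canister, jar_tall's own z axis and vertical above 0.6 rad).
It also fails if it takes over 120 s, if anything falls off the work surface, if the arm or the gripper's body presses on something with over 40 N, if the wrist force passes 120 N, or if a joint passes its speed limit or range.

## Working session

There is one attempt and no reset: what is moved stays moved. The work goes in short steps, Python scripts to look and compute and a tool call to move; the robot and the scene stay as the last step left them, time stands still between calls to the robot, and variables do not carry over. Pictures are saved under pics/ and viewed, at most 14 in all, crops included, and the job is handed in when it is done.

Besides the shell and the picture viewer there is one more tool, called as name(argument=value, ...) on one line, values as JSON. move_arm: Moves the arm, as the interface text tells. Its arguments: {"type":"object","properties":{"steps":{"type":"string"},"grip_force":{"type":"number"}},"required":["steps"]}

```bash
mkdir -p pics; cat > h.py <<'E'
import numpy as np, cv2
from workcell import telemetry, eyes, bot
def save(n,f):
    im=eyes.read_camera(n); cv2.imwrite(f,im[:,:,::-1]); return im
def px(n,P):
    c=eyes.calibration(n); V=np.array(c["view"]); p=V[:3,:3]@np.array(P,float)+V[:3,3]
    return np.array([c["fx"]*p[0]/p[2]+c["cx"],c["fy"]*p[1]/p[2]+c["cy"]])
def ray(n,u,v,z):
    c=eyes.calibration(n); V=np.array(c["view"]); R=V[:3,:3]; o=-R.T@V[:3,3]
    d=R.T@np.array([(u-c["cx"])/c["fx"],(v-c["cy"])/c["fy"],1]); return o+d*(z-o[2])/d[2]
E
python3 - <<'E'
from h import *
for n in("scene","top"):
    im=save(n,f"pics/{n}_raw.png"); cv2.imwrite(f"pics/{n}0.png",cv2.resize(im[:,:,::-1],(800,600),interpolation=cv2.INTER_CUBIC))
    c=eyes.calibration(n);V=np.array(c["view"]);print(n,-V[:3,:3].T@V[:3,3],V[2,:3])
s=telemetry.observe();print(s["ee_pos"],s["tool_rot"],s["clock"],s["finger_gap"])
E
```

```text
scene [-0.23685417 -0.5681148   1.0300378 ] [ 0.57057176  0.29811131 -0.76523036]
top [ 0.39271582 -0.22240209  0.93866098] [ 0.07682247  0.03277565 -0.99650593]
[0.21942909 0.50383043 0.21245702] [-2.74902917e-04  2.03969600e-01  9.78976746e-01 -9.25901456e-04] 0.1 0.09394344318547156
```

View pics/scene0.png

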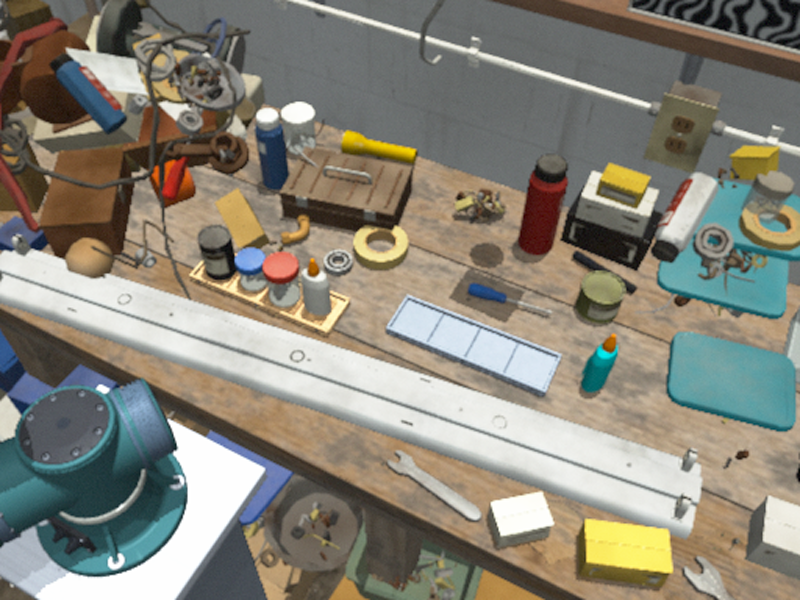

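View pics/top0.png

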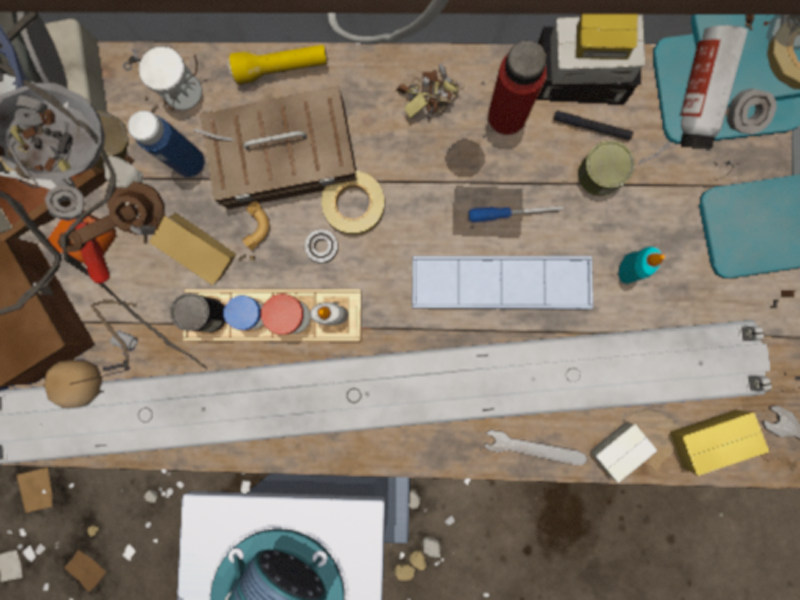

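```bash
python3 - <<'E'
import cv2,numpy as np
t=cv2.imread("pics/top_raw.png")
a=t[180:225,108:238]; b=t[155:205,258:388]; s=cv2.imread("pics/scene_raw.png")[135:225,115:235]
f=lambda i,k:cv2.resize(i,None,fx=k,fy=k,interpolation=cv2.INTER_CUBIC)
cv2.imwrite("pics/c1.png",np.vstack([f(a,6),f(b,6)]))
cv2.imwrite("pics/c2.png",f(s,6))
E
```

```text
(no output)
```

View pics/c1.png

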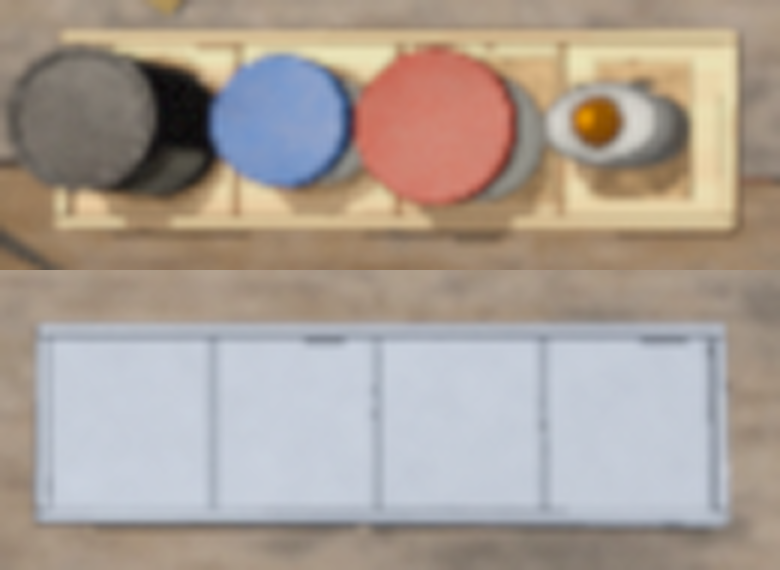

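View pics/c2.png

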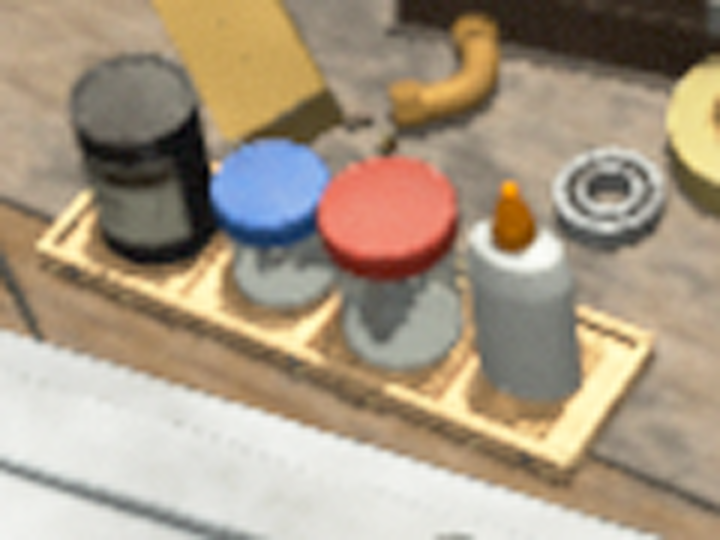

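```bash
python3 - <<'E'
from h import *
W=lambda x,y,z:ray("top",108+x/6-.4,180+y/6-.4,z)
G=lambda x,y,z:ray("top",258+x/6-.4,155+(y-270)/6-.4,z)
for nm,F,c in(("wood",W,[(62,30),(740,30),(738,230),(57,229)]),("grey",G,[(38,324),(726,324),(728,524),(37,523)])):
    P=np.array([F(*q,.016) for q in c]); ce=P.mean(0)
    d=(P[0]+P[3]-P[1]-P[2])/2; print(nm,P[:,:2].round(4).tolist(),ce.round(4),"len",np.linalg.norm(d),"yaw deg",np.degrees(np.arctan2(-d[0],d[1])))
    u=d/np.linalg.norm(d)
    for y in(.102,.034,-.034,-.102): print((ce+u*y)[:2].round(4))
for n,p in(("can",(83,118,.096)),("low",(282,120,.073)),("tall",(437,125,.093)),("spout",(596,120,.14)),):print(n,W(*p).round(4))
S=lambda x,y,z:ray("scene",115+x/6-.4,135+y/6-.4,z)
for n,p in(("can",(133,98,.096)),("low",(270,187,.073)),("tall",(388,208,.093)),("spout",(511,185,.14)),):print("s",n,S(*p).round(4))
E
```

```text
wood [[0.4751, 0.1661], [0.4808, -0.117], [0.3985, -0.1185], [0.3925, 0.1638]] [0.4367 0.0236 0.016 ] len 0.28276394161753216 yaw deg 1.1794088130907956
[0.4346 0.1256]
[0.436  0.0576]
[ 0.4374 -0.0104]
[ 0.4388 -0.0784]
grey [[0.5347, -0.1974], [0.5398, -0.479], [0.4578, -0.4797], [0.4523, -0.1989]] [ 0.4961 -0.3387  0.016 ] len 0.2812052809530035 yaw deg 1.0790798186476953
[ 0.4942 -0.2368]
[ 0.4955 -0.3047]
[ 0.4968 -0.3727]
[ 0.498  -0.4407]
can [0.4347 0.1226 0.096 ]
low [0.4367 0.0538 0.073 ]
tall [ 0.435  -0.0119  0.093 ]
spout [ 0.4357 -0.0806  0.14  ]
s can [0.4359 0.1222 0.096 ]
s low [0.4361 0.0525 0.073 ]
s tall [ 0.4357 -0.0125  0.093 ]
s spout [ 0.4367 -0.0781  0.14  ]
```

move_arm(steps="-15 -26.5 0 65.4 -1;-15 -26.5 0 65.4 -1;-15 -26.5 0 65.4 -1;-15 -26.5 0 65.4 -1;-15 -26.5 0 65.4 -1;-15 -26.5 0 65.4 -1;-15 -26.5 0 65.4 -1;-15 -26.5 0 65.4 -1;-35 -26.3 1 65.4 -1;-35 -26.3 1 65.4 -1;-35 -26.3 1 65.4 -1;-35 -26.3 1 65.4 -1;-35 -26.3 1 65.4 -1;-35 -26.3 1 65.4 -1;-35 -26.3 1 65.4 -1", grip_force=25)

```text
clock: 1.6
ee_pos: [0.4345, 0.1238, 0.2035]
tool_rot: [-0.0, 0.7, 0.714, -0.0]
ft_force: [0.1, -0.6, 0.3]
finger_gap: 0.0939
finger_force: 0.0
```

```bash
cat >> h.py <<'E'
from scipy.spatial.transform import Rotation as Ro
def go(*T):
    s=telemetry.observe(); q=s["tool_rot"]; R=Ro.from_quat([q[1],q[2],q[3],q[0]]).as_matrix()
    print("t",round(s["clock"],2),"ee",np.round(s["ee_pos"],4),"tooly deg",np.degrees(np.arctan2(R[1,1],R[0,1])).round(2),"gap",round(s["finger_gap"],4),"F",np.round(s["ft_force"],1))
    for t in T: print(t,"->cm",np.round(100*R.T@(np.array(t)-s["ee_pos"]),2))
E
python3 -c "
from h import *
go((.4355,.1225,.045))"
```

```text
t 1.6 ee [0.4345 0.1238 0.2035] tooly deg 1.1 gap 0.0939 F [ 0.1 -0.6  0.3]
(0.4355, 0.1225, 0.045) ->cm [-0.14  0.11 15.85]
```

move_arm(steps="-0.1 0.1 5 0 -1;-0.1 0.1 10 0 -1;-0.1 0.1 14 0 -1;-0.1 0.1 15.8 0 -1;-0.1 0.1 15.8 0 -1;-0.1 0.1 15.8 0 1;-0.1 0.1 15.8 0 1;-0.1 0.1 15.8 0 1;-0.1 0.1 15.8 0 1;-0.1 0.1 15.8 0 1;-0.1 0.1 15.8 0 1", grip_force=25)

```text
clock: 2.7
ee_pos: [0.4366, 0.1225, 0.0462]
tool_rot: [-0.0, 0.701, 0.714, 0.0]
ft_force: [-2.6, 0.2, 3.8]
finger_gap: 0.0574
finger_force: 25.0
```

```bash
python3 -c "
from h import *
go((.4355,.1225,.20),(.435,-.26,.20),(.498,-.4407,.20),(.498,-.4407,.042))"
```

```text
t 2.7 ee [0.4366 0.1225 0.0462] tooly deg 1.06 gap 0.0574 F [-2.6  0.2  3.8]
(0.4355, 0.1225, 0.2) ->cm [ 1.000e-02 -1.100e-01 -1.538e+01]
(0.435, -0.26, 0.2) ->cm [-38.23  -0.87 -15.39]
(0.498, -0.4407, 0.2) ->cm [-56.42   5.1  -15.39]
(0.498, -0.4407, 0.042) ->cm [-56.42   5.09   0.41]
```

move_arm(steps="0 0 -2 0 1;0 0 -5 0 1;0 0 -9 0 1;0 0 -13 0 1;0 0 -15.4 0 1;-2 0 -15.4 0 1;-5 0 -15.4 0 1;-9 -0.2 -15.4 0 1;-13 -0.3 -15.4 0 1;-17 -0.4 -15.4 0 1;-21 -0.5 -15.4 0 1;-25 -0.6 -15.4 0 1;-29 -0.7 -15.4 0 1;-33 -0.8 -15.4 0 1;-37 -0.5 -15.4 0 1;-41 0.5 -15.4 0 1;-45 2 -14 0 1;-49 3.5 -12 0 1;-53 4.5 -10 0 1;-55 5 -8 0 1")

```text
clock: 4.7
ee_pos: [0.4965, -0.4297, 0.1225]
tool_rot: [-0.001, 0.701, 0.713, -0.0]
ft_force: [0.7, 0.3, -2.0]
finger_gap: 0.0568
finger_force: 25.0
```

```bash
python3 -c "
from h import *
go((.498,-.4407,.05),(.498,-.4407,.0435))"
```

```text
t 4.7 ee [ 0.4965 -0.4297  0.1225] tooly deg 0.94 gap 0.0568 F [ 0.7  0.3 -2. ]
(0.498, -0.4407, 0.05) ->cm [-1.11  0.15  7.25]
(0.498, -0.4407, 0.0435) ->cm [-1.11  0.15  7.9 ]
```

move_arm(steps="-0.6 0.1 2 0 1;-1 0.1 4 0 1;-1 0.1 6 0 1;-1 0.1 7 0 1;-1 0.1 7.4 0 1;-1 0.1 7.4 0 1;-1 0.1 7.4 0 1")

```text
clock: 5.4
ee_pos: [0.4985, -0.437, 0.0527]
tool_rot: [0.001, 0.7, 0.714, 0.0]
ft_force: [0.6, -0.2, -2.2]
finger_gap: 0.0574
finger_force: 25.0
```

```bash
python3 -c "
from h import *
go((.498,-.4407,.0435))"
```

```text
t 5.4 ee [ 0.4985 -0.437   0.0527] tooly deg 1.08 gap 0.0574 F [ 0.6 -0.2 -2.2]
(0.498, -0.4407, 0.0435) ->cm [-0.37 -0.06  0.92]
```

Lower to contact, open, and rise.

move_arm(steps="-0.3 0 0.5 0 1;-0.3 0 0.8 0 1;-0.3 0 0.9 0 1;-0.3 0 0.9 0 1;-0.3 0 0.9 0 -1;-0.3 0 0.9 0 -1;-0.3 0 0.9 0 -1;-0.3 0 0.9 0 -1;-0.3 0 0.9 0 -1;-0.3 0 -2 0 -1;-0.3 0 -6 0 -1;-0.3 0 -10 0 -1;-0.3 0 -14 0 -1;-0.3 0 -15 0 -1;-0.3 0 -15 0 -1")

```text
clock: 6.9
ee_pos: [0.4988, -0.4404, 0.2042]
tool_rot: [0.003, 0.701, 0.714, -0.0]
ft_force: [-0.1, -0.0, -1.1]
finger_gap: 0.0938
finger_force: 0.0
```

```bash
python3 -c "
from h import *
go((.46,-.26,.20),(.436,.053,.2),(.436,.053,.12),(.436,.053,.054))
im=save('top','pics/t1r.png');cv2.imwrite('pics/t1.png',cv2.resize(im[130:240,90:410,::-1],None,fx=2.5,fy=2.5,interpolation=cv2.INTER_CUBIC))"
```

```text
t 6.9 ee [ 0.4988 -0.4404  0.2042] tooly deg 1.06 gap 0.0938 F [-0.1 -0.  -1.1]
(0.46, -0.26, 0.2) ->cm [18.11 -3.54  0.34]
(0.436, 0.053, 0.2) ->cm [49.45 -5.36  0.21]
(0.436, 0.053, 0.12) ->cm [49.48 -5.39  8.21]
(0.436, 0.053, 0.054) ->cm [49.5  -5.41 14.81]
```

View pics/t1.png

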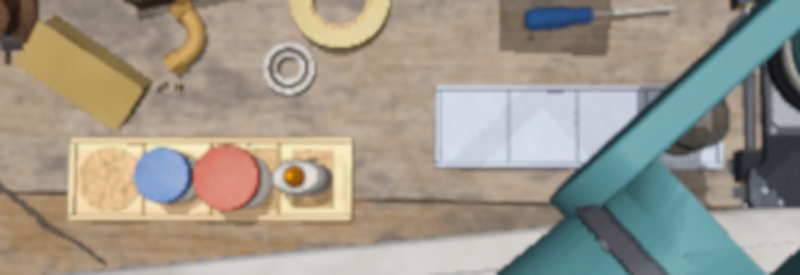

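move_arm(steps="4 -1 0.3 0 -1;9 -2 0.3 0 -1;14 -3 0.3 0 -1;19 -4 0.3 0 -1;24 -4.5 0.3 0 -1;29 -5 0.3 0 -1;34 -5.4 0.3 0 -1;39 -5.4 0.3 0 -1;44 -5.4 0.3 0 -1;48 -5.4 0.3 0 -1;49.5 -5.4 0.3 0 -1;49.5 -5.4 2 0 -1;49.5 -5.4 4 0 -1;49.5 -5.4 6 0 -1;49.5 -5.4 6 0 -1;49.5 -5.4 6 0 -1")

```text
clock: 8.55
ee_pos: [0.4334, 0.0543, 0.1394]
tool_rot: [-0.002, 0.701, 0.714, -0.002]
ft_force: [0.3, 0.2, 0.2]
finger_gap: 0.094
finger_force: 0.0
```

```bash
python3 -c "
from h import *
go((.4362,.053,.054))"
```

```text
t 8.55 ee [0.4334 0.0543 0.1394] tooly deg 1.06 gap 0.094 F [0.3 0.2 0.2]
(0.4362, 0.053, 0.054) ->cm [-0.14  0.31  8.54]
```

move_arm(steps="-0.1 0.3 3 0 -1;-0.1 0.3 6 0 -1;-0.1 0.3 8 0 -1;-0.1 0.3 8.5 0 -1;-0.1 0.3 8.5 0 -1;-0.1 0.3 8.5 0 1;-0.1 0.3 8.5 0 1;-0.1 0.3 8.5 0 1;-0.1 0.3 8.5 0 1;-0.1 0.3 8.5 0 1;-0.1 0.3 8.5 0 1")

```text
clock: 9.65
ee_pos: [0.4378, 0.0534, 0.0567]
tool_rot: [-0.0, 0.701, 0.714, 0.0]
ft_force: [-0.2, -0.2, 1.2]
finger_gap: 0.0521
finger_force: 25.0
```

```bash
python3 -c "
from h import *
go((.4968,-.3727,.054))"
```

```text
t 9.65 ee [0.4378 0.0534 0.0567] tooly deg 1.06 gap 0.0521 F [-0.2 -0.2  1.2]
(0.4968, -0.3727, 0.054) ->cm [-42.72   5.11   0.26]
```

move_arm(steps="0 0 -1 0 1;0 0 -2 0 1;0 0 -3 0 1;0 0 -3 0 1;0 0 -3 0 1")

```text
clock: 10.15
ee_pos: [0.4382, 0.0534, 0.0871]
tool_rot: [0.0, 0.701, 0.714, 0.0]
ft_force: [-0.1, 0.6, -2.0]
finger_gap: 0.052
finger_force: 25.0
```

```bash
python3 -c "
from h import *
go((.4968,-.3727,.054))
im=save('scene','pics/s2r.png');cv2.imwrite('pics/s2.png',cv2.resize(im[90:240,100:240,::-1],None,fx=4,fy=4,interpolation=cv2.INTER_CUBIC))"
```

```text
t 10.15 ee [0.4382 0.0534 0.0871] tooly deg 1.06 gap 0.052 F [-0.1  0.6 -2. ]
(0.4968, -0.3727, 0.054) ->cm [-42.71   5.07   3.31]
```

View pics/s2.png

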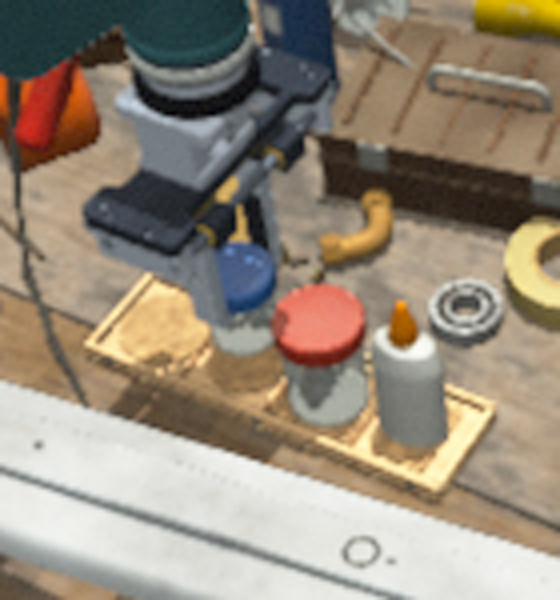

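move_arm(steps="0 0 -3 0 1;0 0 -7 0 1;0 0 -10 0 1;-1 0 -11.3 0 1;-3 0 -11.3 0 1;-7 -0.3 -11.3 0 1;-11 -0.3 -11.3 0 1;-15 -0.3 -11.3 0 1;-19 -0.3 -11.3 0 1;-23 -0.3 -10 0 1;-27 0 -8 0 1;-31 1 -6 0 1;-35 2.5 -4 0 1;-38 4 -3 0 1;-40.5 5 -2.5 0 1;-42 5.1 -2 0 1;-42.5 5.1 -1 0 1;-42.7 5.1 0 0 1;-42.7 5.1 0 0 1;-42.7 5.1 0 0 1")

```text
clock: 12.2
ee_pos: [0.4963, -0.3713, 0.0862]
tool_rot: [-0.001, 0.7, 0.714, 0.0]
ft_force: [-0.0, -0.2, -1.9]
finger_gap: 0.0523
finger_force: 25.0
```

```bash
python3 -c "
from h import *
go((.4968,-.3727,.0535))"
```

```text
t 12.2 ee [ 0.4963 -0.3713  0.0862] tooly deg 1.11 gap 0.0523 F [-0.  -0.2 -1.9]
(0.4968, -0.3727, 0.0535) ->cm [-0.14  0.04  3.27]
```

move_arm(steps="-0.1 0 1 0 1;-0.1 0 2 0 1;-0.1 0 2.8 0 1;-0.1 0 3.1 0 1;-0.1 0 3.3 0 1;-0.1 0 3.3 0 1;-0.1 0 3.3 0 -1;-0.1 0 3.3 0 -1;-0.1 0 3.3 0 -1;-0.1 0 3.3 0 -1;-0.1 0 3.3 0 -1;-0.1 0 1 0 -1;-0.1 0 -3 0 -1;-0.1 0 -7 0 -1;-0.1 0 -11 0 -1;-0.1 0 -11 0 -1")

```text
clock: 13.8
ee_pos: [0.4992, -0.3758, 0.2049]
tool_rot: [0.007, 0.7, 0.714, 0.0]
ft_force: [0.1, -0.6, 1.3]
finger_gap: 0.0942
finger_force: 0.0
```

```bash
python3 -c "
from h import *
go((.436,-.0122,.2),(.436,-.0122,.13))"
```

```text
t 13.8 ee [ 0.4992 -0.3758  0.2049] tooly deg 1.07 gap 0.0942 F [ 0.1 -0.6  1.3]
(0.436, -0.0122, 0.2) ->cm [36.47 -5.65  0.08]
(0.436, -0.0122, 0.13) ->cm [36.54 -5.73  7.08]
```

move_arm(steps="4 -1 0.3 0 -1;9 -2.5 0.3 0 -1;14 -4 0.3 0 -1;19 -5 0.3 0 -1;24 -5.5 0.3 0 -1;29 -5.6 0.3 0 -1;33 -5.6 0.3 0 -1;36 -5.6 0.3 0 -1;36.5 -5.6 0.3 0 -1;36.5 -5.6 2 0 -1;36.5 -5.6 4 0 -1;36.5 -5.6 6 0 -1;36.5 -5.6 6 0 -1;36.5 -5.6 6 0 -1")

```text
clock: 15.2
ee_pos: [0.4338, -0.0104, 0.1362]
tool_rot: [-0.0, 0.701, 0.713, -0.0]
ft_force: [0.2, 0.1, 0.2]
finger_gap: 0.0942
finger_force: 0.0
```

```bash
python3 -c "
from h import *
go((.436,-.0122,.074))"
```

```text
t 15.2 ee [ 0.4338 -0.0104  0.1362] tooly deg 1.0 gap 0.0942 F [0.2 0.1 0.2]
(0.436, -0.0122, 0.074) ->cm [-0.18  0.22  6.22]
```

move_arm(steps="-0.2 0.2 2 0 -1;-0.2 0.2 4.5 0 -1;-0.2 0.2 6.2 0 -1;-0.2 0.2 6.2 0 -1;-0.2 0.2 6.2 0 1;-0.2 0.2 6.2 0 1;-0.2 0.2 6.2 0 1;-0.2 0.2 6.2 0 1;-0.2 0.2 6.2 0 1;-0.2 0.2 6.2 0 1")

```text
clock: 16.2
ee_pos: [0.4362, -0.0117, 0.0752]
tool_rot: [0.0, 0.7, 0.714, 0.0]
ft_force: [-0.9, -0.3, 3.1]
finger_gap: 0.0591
finger_force: 25.0
```

```bash
python3 -c "
from h import *
go((.4955,-.3047,.0735))"
```

```text
t 16.2 ee [ 0.4362 -0.0117  0.0752] tooly deg 1.07 gap 0.0591 F [-0.9 -0.3  3.1]
(0.4955, -0.3047, 0.0735) ->cm [-29.4    5.38   0.18]
```

move_arm(steps="0 0 -2 0 1;0 0 -5 0 1;0 0 -9 0 1;0 0 -13 0 1;0 0 -14.2 0 1;-1 0 -14.2 0 1;-3 0 -14.2 0 1;-6 0 -14.2 0 1;-10 0 -14.2 0 1;-14 0 -13 0 1;-18 0 -11 0 1;-22 0 -9 0 1;-25 1 -7 0 1;-27.5 2.5 -5.5 0 1;-29 4 -4.5 0 1;-29.4 5.1 -4 0 1;-29.4 5.4 -3.5 0 1;-29.4 5.4 -3 0 1;-29.4 5.4 -3 0 1")

```text
clock: 18.1
ee_pos: [0.4946, -0.3033, 0.1034]
tool_rot: [-0.001, 0.7, 0.714, -0.0]
ft_force: [-0.1, 0.4, -2.4]
finger_gap: 0.0595
finger_force: 25.0
```

```bash
python3 -c "
from h import *
go((.4955,-.3047,.072))"
```

```text
t 18.1 ee [ 0.4946 -0.3033  0.1034] tooly deg 1.12 gap 0.0595 F [-0.1  0.4 -2.4]
(0.4955, -0.3047, 0.072) ->cm [-0.15  0.09  3.14]
```

move_arm(steps="-0.1 0.1 1 0 1;-0.1 0.1 2 0 1;-0.1 0.1 2.8 0 1;-0.1 0.1 3.1 0 1;-0.1 0.1 3.2 0 1;-0.1 0.1 3.2 0 1;-0.1 0.1 3.2 0 -1;-0.1 0.1 3.2 0 -1;-0.1 0.1 3.2 0 -1;-0.1 0.1 3.2 0 -1;-0.1 0.1 3.2 0 -1;-0.1 0.1 1 0 -1;-0.1 0.1 -3 0 -1;-0.1 -1 -5 0 -1;0 -4 -7 0 -1;0 -6 -7 0 -1;0 -6 -7 0 -1")

```text
clock: 19.8
ee_pos: [0.4344, -0.3062, 0.1759]
tool_rot: [0.001, 0.701, 0.713, -0.0]
ft_force: [0.2, 0.6, -0.1]
finger_gap: 0.094
finger_force: 0.0
```

```bash
python3 -c "
from h import *
go((.4362,-.0795,.175),(.4362,-.0795,.064))
im=save('wrist','pics/w.png')
im=save('top','pics/t3r.png');cv2.imwrite('pics/t3.png',cv2.resize(im[130:240,90:410,::-1],None,fx=2.5,fy=2.5,interpolation=cv2.INTER_CUBIC))"
```

```text
t 19.8 ee [ 0.4344 -0.3062  0.1759] tooly deg 0.96 gap 0.094 F [ 0.2  0.6 -0.1]
(0.4362, -0.0795, 0.175) ->cm [22.66  0.57  0.05]
(0.4362, -0.0795, 0.064) ->cm [22.68  0.55 11.15]
```

View pics/t3.png

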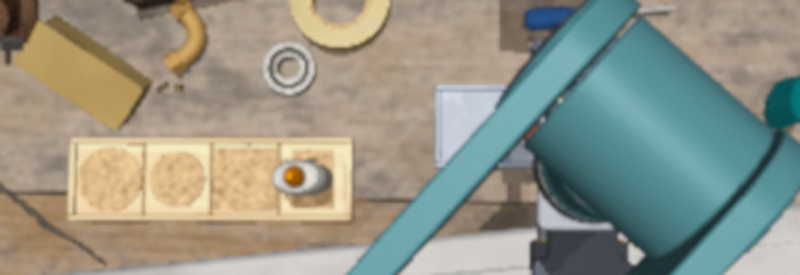

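View pics/w.png

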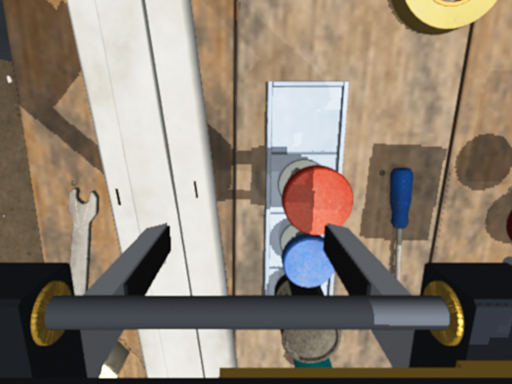

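move_arm(steps="4 0.2 -0.3 0 -1;9 0.5 -0.3 0 -1;14 0.6 -0.3 0 -1;18 0.6 -0.3 0 -1;21 0.6 -0.3 0 -1;22.5 0.6 -0.3 0 -1;22.6 0.6 0 0 -1;22.6 0.6 0 0 -1;22.6 0.6 0 0 -1")

```text
clock: 20.8
ee_pos: [0.4374, -0.0803, 0.1738]
tool_rot: [-0.0, 0.701, 0.713, -0.0]
ft_force: [0.5, 0.1, -0.2]
finger_gap: 0.0941
finger_force: 0.0
```

```bash
python3 -c "
from h import *
go((.4362,-.0795,.060))
im=save('wrist','pics/w2.png')"
```

```text
t 20.8 ee [ 0.4374 -0.0803  0.1738] tooly deg 1.02 gap 0.0941 F [ 0.5  0.1 -0.2]
(0.4362, -0.0795, 0.06) ->cm [ 0.08 -0.11 11.38]
```

View pics/w2.png

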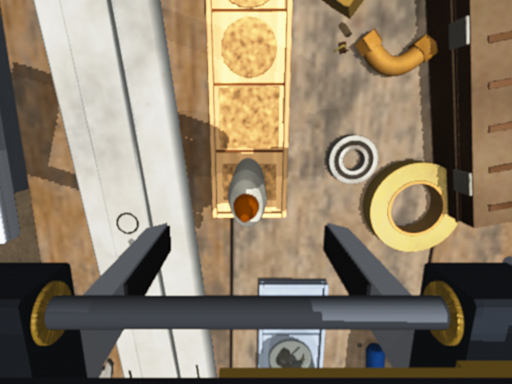

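move_arm(steps="0.1 -0.1 4 0 -1;0.1 -0.1 8 0 -1;0.1 -0.1 10.5 0 -1;0.1 -0.1 11.4 0 -1;0.1 -0.1 11.4 0 -1;0.1 -0.1 11.4 0 1;0.1 -0.1 11.4 0 1;0.1 -0.1 11.4 0 1;0.1 -0.1 11.4 0 1;0.1 -0.1 11.4 0 1;0.1 -0.1 11.4 0 1;0.1 -0.1 11.4 0 1", grip_force=20)

```text
clock: 22.05
ee_pos: [0.4363, -0.0786, 0.0605]
tool_rot: [0.0, 0.7, 0.714, 0.0]
ft_force: [0.5, -0.5, 0.7]
finger_gap: 0.0417
finger_force: 0.0
```

```bash
python3 -c "
from h import *
go((.4942,-.2368,.057))"
```

```text
t 22.05 ee [ 0.4363 -0.0786  0.0605] tooly deg 1.07 gap 0.0417 F [ 0.5 -0.5  0.7]
(0.4942, -0.2368, 0.057) ->cm [-15.93   5.5    0.35]
```

Still closing (gap 42 mm, no force); give it more time.

move_arm(steps="0 0 0 0 1;0 0 0 0 1;0 0 0 0 1;0 0 0 0 1;0 0 0 0 1")

```text
clock: 22.55
ee_pos: [0.4364, -0.0786, 0.0605]
tool_rot: [0.0, 0.701, 0.714, 0.0]
ft_force: [1.1, -0.2, 1.2]
finger_gap: 0.0329
finger_force: 19.8
```

move_arm(steps="0 0 -1.5 0 1;0 0 -3.5 0 1;0 0 -5 0 1;0 0 -5 0 1;-1 0.5 -5 0 1;-3 1.2 -5 0 1;-5.5 2 -5 0 1;-8 2.9 -5 0 1;-11 3.8 -5 0 1;-13.5 4.7 -5 0 1;-15.2 5.3 -5 0 1;-15.9 5.5 -4.5 0 1;-15.9 5.5 -4 0 1;-15.9 5.5 -3 0 1;-15.9 5.5 -3 0 1;-15.9 5.5 -3 0 1")

```text
clock: 24.15
ee_pos: [0.4936, -0.2355, 0.0897]
tool_rot: [-0.001, 0.7, 0.714, -0.0]
ft_force: [0.0, 0.0, -0.8]
finger_gap: 0.033
finger_force: 19.9
```

```bash
python3 -c "
from h import *
go((.4942,-.2368,.0575))"
```

```text
t 24.15 ee [ 0.4936 -0.2355  0.0897] tooly deg 1.12 gap 0.033 F [ 0.   0.  -0.8]
(0.4942, -0.2368, 0.0575) ->cm [-0.13  0.06  3.22]
```

Lower, release, rise straight up to clear the spout, then back off towards the robot.

move_arm(steps="-0.1 0 1 0 1;-0.1 0 2 0 1;-0.1 0 2.7 0 1;-0.1 0 3 0 1;-0.1 0 3.2 0 1;-0.1 0 3.2 0 1;-0.1 0 3.2 0 1;-0.1 0 3.2 0 -1;-0.1 0 3.2 0 -1;-0.1 0 3.2 0 -1;-0.1 0 3.2 0 -1;-0.1 0 3.2 0 -1;-0.1 0 3.2 0 -1;-0.1 0 3.2 0 -1;-0.1 0 3.2 0 -1;-0.1 0 3.2 0 -1;-0.1 0 3.2 0 -1")

```text
clock: 25.85
ee_pos: [0.4942, -0.2376, 0.0585]
tool_rot: [-0.0, 0.7, 0.714, 0.0]
ft_force: [-0.6, -0.1, 0.6]
finger_gap: 0.0943
finger_force: 0.0
```

move_arm(steps="0 0 -2 0 -1;0 0 -5 0 -1;0 0 -9 0 -1;0 0 -11 0 -1;0 -2 -11 0 -1;2 -5 -11 0 -1;6 -9 -11 0 -1;10 -13 -11 0 -1;14 -15 -11 0 -1;19 -15 -11 0 -1;24 -15 -11 0 -1;29 -15 -11 0 -1;34 -15 -11 0 -1;39 -15 -11 0 -1;39 -15 -11 0 -1")

```text
clock: 27.35
ee_pos: [0.3357, 0.1543, 0.1687]
tool_rot: [-0.001, 0.697, 0.717, 0.001]
ft_force: [-0.1, -0.4, -0.0]
finger_gap: 0.0939
finger_force: 0.0
```

```bash
python3 -c "
from h import *
go()
a=save('top','pics/fr.png')[140:215,250:400,::-1];b=save('scene','pics/fs.png')[140:260,230:380,::-1]
f=lambda i:cv2.resize(i,None,fx=3,fy=3,interpolation=cv2.INTER_CUBIC)
cv2.imwrite('pics/f.png',np.vstack([f(a),f(b)]))"
```

```text
t 27.35 ee [0.3357 0.1543 0.1687] tooly deg 1.61 gap 0.0939 F [-0.1 -0.4 -0. ]
```

View pics/f.png

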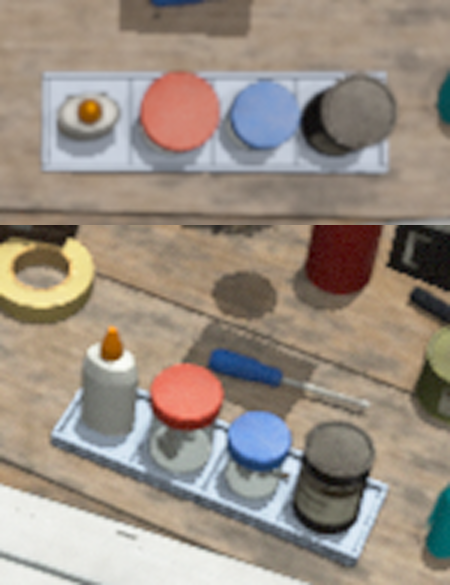

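```bash
python3 - <<'E'
from h import *
for p,t in(((90,111,.137),(.4942,-.2368)),((180,111,.09),(.4955,-.3047)),((265,115,.07),(.4968,-.3727)),((358,113,.093),(.498,-.4407))):
    print((1000*(ray("top",250+p[0]/3-.3,140+p[1]/3-.3,p[2])[:2]-t)).round(1))
E
```

```text
[-5.9  1.6]
[-0.3  0.9]
[-1.   1.7]
[-2.1  4.5]
```

All four stand upright, within 6 mm of their bay centres, in the reverse order.

```bash
python3 -c "
from h import *
print(bot.job_done())"
```

```text
the job is handed in; nothing more can be done
None
```

I moved all four containers into the grey rack in reverse order (bottle, tall jar, low jar, canister from left to right), each upright and within about 6 mm of its bay centre by my last camera measurement, and handed the job in at about 28 s of the 120 s allowed; the hand-in returned no verdict.

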